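Slide a framed circuit board up the inspection slope to its stop

ROBOT

A 7-joint arm with a two-finger parallel gripper is mounted at the origin on the work surface. World frame = base frame: x ahead of the robot, y to its left, z up, the work surface at z = 0. Lengths are in m, angles in rad, forces in N, time in s.
With the tool pointing down it reaches from about 0.4 to 0.9 m from the base axis. Payload 5.6 kg.
Tool frame: the origin (TCP) lies on the centre line of the jaws, within the pads' length; the fingertips stand 17 mm ahead of it and the grasp point (between the pads) lies 2 mm behind it; z points along the fingers, y is the line along which they close (so a half turn about z gives the same grasp; the last joint's range is limited). The gripper opens to 92 mm and grips with 3 to 60 N. Pads are 20 mm wide; open, the fingers measure 128 mm over their backs; the gripper's body (75 mm by 189 mm) begins 69 mm behind the grasp point.
Start: joints at [1.303, 0.468, -0.012, 1.603, 0.006, 1.071, -0.056], TCP at [0.145, -0.634, 0.232] pointing down, gripper open.
Joint ranges: [-2.53, 2.53], [-0.31, 2.02], [-1.57, 1.55], [0.28, 2.44], [-1.29, 4.43], [0.15, 1.84], [-2.92, 2.92]. Speed limits (rad/s): [2.57, 2.57, 3.14, 3.14, 3.14, 3.14, 3.14].

INTERFACE

Orientations are given as a rotation vector (axis times angle).
In Python, from bench import arm gives the robot as it stands.
- The arm moves only by the tool move_arm, never from a script. Its argument "targets" is a list of rows, each a list of 3 entries, a list of its own where there are three numbers: the turn, a rotation vector about the tool's x, y, z each as a share of 45 degrees, from -1 to 1, then the shift along the tool's x, y, z each as a share of 0.15 m, from -1 to 1, then the opening, from 0 (shut) to 1 (fully open). A call has 1 to 20 rows; each row is the pose to reach, as a shift and turn from the pose commanded when the call began, along the tool's axes at that moment; what a row does not reach only later rows make up. A row lasts 1/8 s, in which the tool goes at most 62.5 mm and 10.7 degrees, less where a joint would pass 70% of its speed; a pose out of reach is approached as far as the arm can. A call with a number of a shift or a turn outside -1 to 1 is refused whole. A call with a gripper value outside its range is refused whole. The fingers move at their own pace and stop on an object; the grip force is fixed at half the most. Time passes only in rows, so rows that repeat a pose let the fingers close. It gives the time, the measured TCP pose, the force, the opening and the grip force at its end, in the units of the state.
- arm.get_obs(): the state, without advancing time (a new reading comes with each control period).
- arm.grab_frame(name): name is "scene" or "top" or "wrist"; returns the picture (400x640x3 uint8, red, green, blue); there is no depth.
- arm.get_calibration(name): a dict with "fx", "fy", "cx", "cy" (pixels), "k1" (the pictures are not rectified: a ray, as slopes to the right and down, at radius r is drawn at 1 + k1 r^2 times it, then the intrinsics apply), "extrinsics" (4x4, takes a point from camera to world coordinates). Camera axes: x right, y down, z forward; pixel columns grow to the right and rows downward; lengths in m; the calibration is good to about 2 mm. A picture is of the moment at which its call begins: read the wrist's pose just before it. get_calibration takes no time and is no camera call; for the wrist camera it gives the pose at the moment of the call.
- arm.finish_job(): hands the job in; it is judged then, once.
The state is a dict: "time": time; "joint_pos": joint angles; "joint_vel": joint speeds; "tau": joint torques, N m; "position": TCP position; "tool_rot": TCP orientation; "force": force on the tool from outside, world axes, zero at the start; "moment": the same for the moment, N m; "width": opening from 0.0 (shut) to 1.0 (fully open); "grip_force": force on a finger pad.
Only numpy, scipy, OpenCV 4.12 (cv2) and the standard library are available. Lean on these libraries where they do the work, as an engineer would, in place of code of your own. Each camera call takes 0.05 s, during which the arm holds its last target. There are 200 camera calls.

TASK

Slide the circuit board in its aluminium frame up the sloping inspection stand, in under the magnifier, and leave it lying flat and square, right up against the black stop bar at the top. Push on the frame only, never on the board or its components, keep it down on the slope all the way, and do not touch the magnifier or disturb the things lying around on the mat.

Things in the scene. Friction and masses are not known exactly. Their poses are not given: they have to be found in the camera images.
- stand: sloping inspection stand, fixed: grey plate 340 x 166 mm on a blue mat, rising at 9 degrees towards the robot's right. Origin: middle of the plate's upper face, 38 mm above the table. x points straight up the slope, y across it, z normal to it. Plate ends at x = -170 and +170 mm. White side lips, 12 mm high, inner faces at y = -75 and +75 mm
- stop (a point): middle of the face of the black stop bar at the top of the slope, on the plate's surface (145 mm uphill of the stand's origin, axes as the stand's). The bar is 150 mm wide across the slope, 14 mm thick, 28 mm high
- carrier_mid (a point): centre, half-way up, of the loose aluminium frame holding the board: 120 mm along x (roughly uphill, up to 6 degrees askew), 126 mm along y, 26 mm high, 0.3 to 0.5 kg. Its uphill and downhill end rails are bars 12 mm thick, 126 mm wide, 26 mm high, outer faces at x = +60 and -60 mm; side bars 14 mm high. Starts 75 to 135 mm short of the stop; slides at a few newtons, friction holds it where it is left
- board: green circuit board with components, fastened inside the frame: 96 x 106 mm, nothing on it higher than the frame's end rails. Origin: middle of the frame's underside, axes as the frame's. Not to be pressed or pushed on
- lens (a point): centre of the underside of the magnifier's round head: 130 mm across, 22 mm thick, parallel to the slope and 125 mm above it. It overhangs the place where the frame must finish and reaches about 12 mm further downhill than the frame's downhill face will then lie: an upright gripper strikes it there, one leaning back 35 to 45 degrees from vertical, its body downhill of its fingertips, clears it
- magnifier: magnifier lamp, fixed, not to be touched: head (see lens) with a 16 mm arm from its uphill side to a post 24 mm thick, 210 mm high. Origin and axes lie within 10 mm of the stand's; the post stands 265 mm uphill of it and 40 mm to its left (+y), beyond the stop
- solder_reel: black reel of solder, 60 mm across, 40 mm high, on the mat. Origin: centre of its underside. Leave alone
- paste_tin: round red tin, 76 mm across, 32 mm high, on the mat. Origin: centre of its underside. Leave alone
- flux_bottle: amber bottle, 44 mm across, 95 mm high, on the mat. Origin: centre of its underside. Leave alone
- cutters: side cutters with red handles lying on the mat, 130 mm long along x, 53 mm wide, 15 mm high. Origin: under their middle. Leave alone
Mind the look-alikes: they are no part of the job. Of the things like the part that bears carrier_mid, leave any that is blue; of the rest the larger one is meant.

How it is judged:
At the end, for the whole second after the job is handed in: the frame lies flat on the slope (within 4 mm and 3 degrees), square to the stand within 3 degrees, its uphill rail within 4 mm of the stop bar, and it stays there when let go (x of carrier_mid in the frame of stand between 0.081 and 0.089 m and z of carrier_mid in the frame of stand between 0.009 and 0.017 m and angle between the x axis of carrier_mid and the x axis of stand, either way round below 0.05 rad and angle between the z axis of carrier_mid and the z axis of stand, either way round below 0.05 rad); the robot touches nothing.
It fails at once if the frame is lifted more than 15 mm off the slope (z of carrier_mid in the frame of stand above 0.028 m).
It fails at once if the magnifier is touched (contact force between anything else and magnifier above 2 N).
It fails at once if the board or a component is pressed or pushed on (contact force between any of the fingers, the arm and board above 1 N).
It fails at once if a bystander is moved more than 20 mm (distance of any of solder_reel, paste_tin, flux_bottle, cutters from where it was at the start of the episode above 0.02 m).
It also fails if it takes over 38 s, if anything falls off the work surface, if the arm or the gripper's body presses on something with over 40 N, if the wrist force passes 120 N, or if a joint passes its speed limit or range.

## Working session

There is one attempt and no reset: what is moved stays moved. The work goes in short steps, Python scripts to look and compute and a tool call to move; the robot and the scene stay as the last step left them, time stands still between calls to the robot, and variables do not carry over. Pictures are saved under pics/ and viewed, at most 10 in all, crops included, and the job is handed in when it is done.

Besides the shell and the picture viewer there is one more tool, called after "Emit:" as name([rows], argument=value, ...), one row to a line, values as JSON. move_arm: Moves the arm, as the interface text tells. Shift numbers are shares of 0.15 m and turn numbers shares of 45 degrees, none past 1 either way. Its arguments: {"type":"object","properties":{"targets":{"type":"array"}},"required":["targets"]}

```bash
mkdir -p pics; ls
python3 - <<'E'
from bench import arm
import cv2,numpy as np
o=arm.get_obs();print(o['time'],o['position'],o['tool_rot'],o['width'])
for n in("scene","top"):
    f=arm.grab_frame(n);cv2.imwrite(f'pics/{n}0.png',f[:,:,::-1]);c=arm.get_calibration(n);print(n,{k:np.round(v,4).tolist() for k,v in c.items()})
E
```

```text
pics
0.0 [ 0.14471415 -0.63310524  0.23065303] [-3.12002405e+00 -3.52127587e-01  4.78195067e-04] 1.0014833489448556
scene {'fx': 457.9198, 'fy': 457.9198, 'cx': 326.1005, 'cy': 195.1014, 'k1': -0.1339, 'extrinsics': [[-0.738, 0.3634, -0.5685, 1.3404], [0.6746, 0.4184, -0.6082, 0.948], [0.0168, -0.8324, -0.5539, 0.8581], [0.0, 0.0, 0.0, 1.0]]}
top {'fx': 500.475, 'fy': 500.475, 'cx': 324.5286, 'cy': 197.8066, 'k1': -0.1617, 'extrinsics': [[-0.018, -0.9959, 0.0892, 0.4477], [-0.9998, 0.0172, -0.0102, 0.1366], [0.0086, -0.0893, -0.996, 1.5023], [0.0, 0.0, 0.0, 1.0]]}
```

View pics/scene0.png

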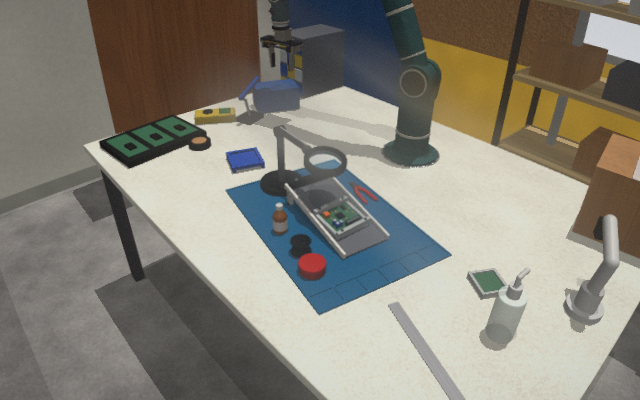

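View pics/top0.png

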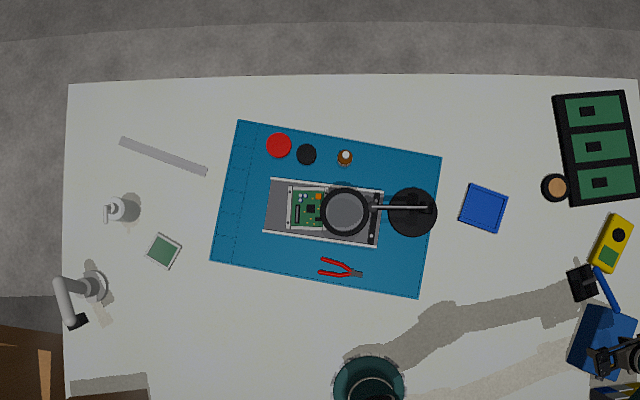

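Look-alikes: the frame on the stand at top (307,208), the blue frame at (483,208), and a small frame at (164,250). I choose the one on the stand, since it is larger and not blue. The close crop below checks this.

Run:
```python
import cv2
a=cv2.imread('pics/top0.png')[165:265,255:395]
cv2.imwrite('pics/crop1.png',cv2.resize(a,None,fx=5.7,fy=5.7,interpolation=cv2.INTER_CUBIC))
b=cv2.imread('pics/scene0.png')[165:260,270:395]
cv2.imwrite('pics/crop2.png',cv2.resize(b,None,fx=6,fy=6,interpolation=cv2.INTER_CUBIC))
```

```text
(no output)
```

View pics/crop1.png

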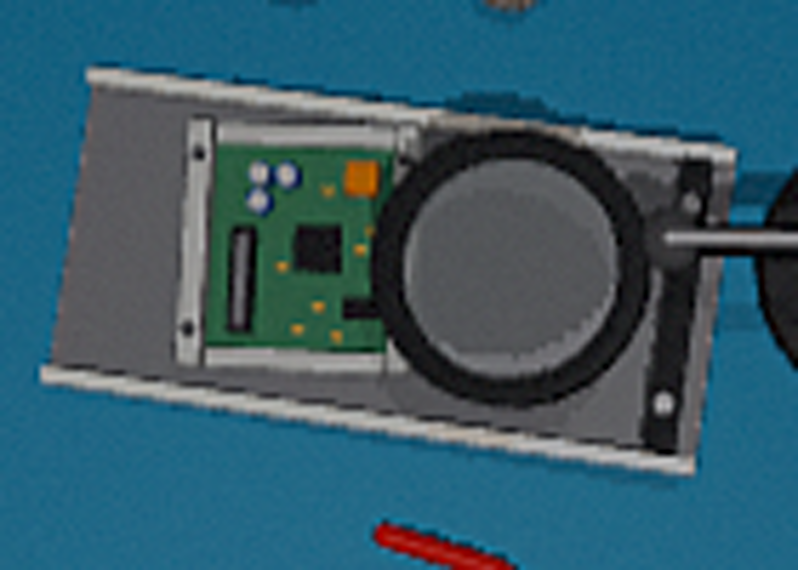

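View pics/crop2.png

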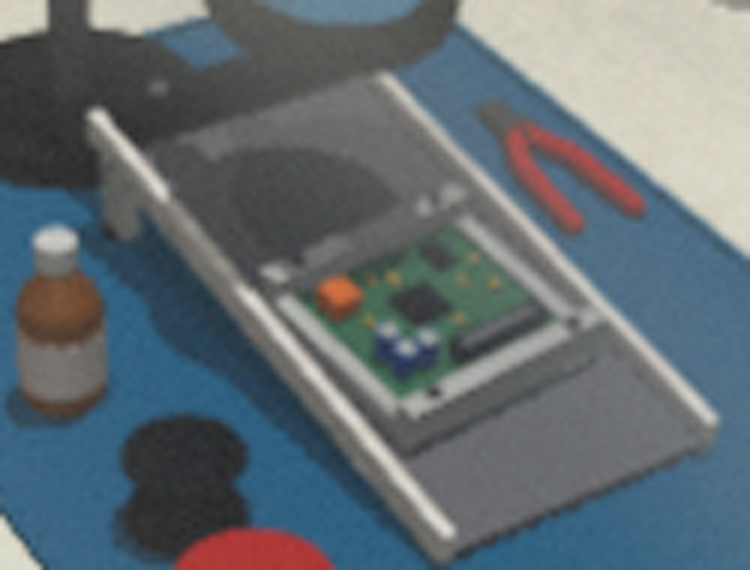

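```bash
cat > h.py <<'E'
from bench import arm
import cv2,numpy as np
from scipy.optimize import least_squares
from scipy.spatial.transform import Rotation as R
def ray(c,px):
    K=np.array([[c['fx'],0,c['cx']],[0,c['fy'],c['cy']],[0,0,1.]]);u=cv2.undistortPoints(np.array(px,float).reshape(-1,1,2),K,np.array([c['k1'],0,0,0.]))[:,0]
    E=np.array(c['extrinsics']);d=np.c_[u,np.ones(len(u))]@E[:3,:3].T
    return E[:3,3],d
def S(p): # stand pose from x,y,yaw
    return np.array([p[0],p[1],.038]),(R.from_euler('z',p[2])*R.from_euler('y',-np.radians(9))).as_matrix()
def onstand(c,px,p,z):
    o,d=ray(c,px);t,M=S(p);o=M.T@(o-t);d=d@M
    return o+d*((z-o[2])/d[:,2])[:,None]
E
python3 - <<'E'
from h import *
c=arm.get_calibration('top'); c2=arm.get_calibration('scene')
f=lambda q,s,x,y:(np.array(q)-s/2+.5)/s+[x,y]
px=f([(88,67),(40,380),(737,152),(693,474)],5.7,255,165)
m=np.array([(-170,83),(-170,-83),(170,83),(170,-83)])/1000
r=least_squares(lambda p:(onstand(c,px,p,.012)[:,:2]-m).ravel(),[.45,0,-np.pi/2])
p=r.x;print(p,np.degrees(p[2]),np.round(onstand(c,px,p,.012)*1000,1))
# scene: lip ends downhill, uphill left
px2=f([(715,418),(445,540),(90,110),(385,72)],6,270,165)
print(np.round(onstand(c2,px2,p,.012)*1000,1))
fr=f([(190,118),(176,363),(214,120),(203,365)],5.7,255,165)
print('frame',np.round(onstand(c,fr,p,.026)*1000,1))
fr2=f([(410,420),(602,318),(262,270),(462,183)],6,270,165)
print('frame sc',np.round(onstand(c2,fr2,p,.026)*1000,1))
t,M=S(p);print(M);o=arm.get_obs();print(R.from_rotvec(o['tool_rot']).as_matrix())
np.save('p.npy',p)
E
```

```text
[ 0.53788403  0.1284026  -1.73442854] -99.37543543670029 [[-170.5   82.7   12. ]
 [-169.9  -82.5   12. ]
 [ 170.1   81.6   12. ]
 [ 170.3  -81.8   12. ]]
[[-166.5  -80.9   12. ]
 [-169.8   82.4   12. ]
 [ 170.7   81.5   12. ]
 [ 129.   -80.8   12. ]]
frame [[-108.6   61.5   26. ]
 [ -96.4  -63.9   26. ]
 [ -96.    62.    26. ]
 [ -82.3  -62.9   26. ]]
frame sc [[-108.9   63.4   26. ]
 [ -94.5  -61.8   26. ]
 [  10.9   72.4   26. ]
 [  20.8  -56.    26. ]]
[[-0.16089737  0.98664209  0.02548364]
 [-0.97449489 -0.16290297  0.15434483]
 [ 0.15643447  0.          0.98768834]]
[[ 9.74857277e-01  2.22829689e-01 -4.67373161e-04]
 [ 2.22830148e-01 -9.74856099e-01  1.52042330e-03]
 [-1.16826127e-04 -1.58634055e-03 -9.99998735e-01]]
```

Top view: the stand corners give a pose good to about 1 mm. The frame's downhill rail top runs from (288.3,185.7) to (285.9,228.7), which both views agree on. In stand axes it lies at x≈-102 mm with about 6° of yaw, and the 126 mm width matches. Next is the approach.

```bash
cat >> h.py <<'E'
def tool(lean,yaw=None,p=None):
    if p is None:p=np.load('p.npy')
    if yaw is None:
        t,M=S(p);th=np.radians(lean);z=np.array([np.sin(th),0,-np.cos(th)]);y=np.array([0,1.,0])
        return M@np.c_[np.cross(y,z),y,z]
    a=np.radians(yaw);y=np.array([np.cos(a),np.sin(a),0]);z=np.array([0,0,-1.]);return np.c_[np.cross(y,z),y,z]
def st(x,y,z):
    t,M=S(np.load('p.npy'));return t+M@np.array([x,y,z])/1000
def plan(w,cur=None):
    if cur is None:o=arm.get_obs();cur=(o['position'],R.from_rotvec(o['tool_rot']).as_matrix())
    for q,Q in w:
        print('turn',np.round(R.from_matrix(cur[1].T@Q).as_rotvec()/np.radians(45),3),'shift',np.round(cur[1].T@(np.array(q)-cur[0])/.15,3),'at',np.round(q,3));cur=(q,Q)
E
python3 - <<'E'
from h import *
o=arm.get_obs();E=np.array(arm.get_calibration('wrist')['extrinsics']);Q=R.from_rotvec(o['tool_rot']).as_matrix()
print('cam in tool',Q.T@(E[:3,3]-o['position']),Q.T@E[:3,2])
plan([((.20,-.53,.35),tool(0,-70)),((.30,-.42,.38),tool(0,-55)),((.40,-.30,.38),tool(0,-40)),((.47,-.17,.38),tool(0,-28)),((.5,-.03,.38),tool(0,-15)),((.5,.10,.37),tool(0)),((.53,.23,.34),tool(10)),(st(-160,0,200),tool(40)),(st(-160,0,100),tool(40))])
print(st(85,0,0),st(265,40,0))
E
```

```text
cam in tool [ 0.06697508 -0.0002845  -0.15244065] [-2.41004713e-01  3.87058125e-04  9.70523868e-01]
turn [-0.002  0.    -0.158] shift [ 0.513 -0.59  -0.794] at [ 0.2  -0.53  0.35]
turn [ 0.     0.    -0.333] shift [ 0.877 -0.461 -0.2  ] at [ 0.3  -0.42  0.38]
turn [ 0.     0.    -0.333] shift [ 1.005 -0.273  0.   ] at [ 0.4  -0.3   0.38]
turn [ 0.     0.    -0.267] shift [ 0.964 -0.2    0.   ] at [ 0.47 -0.17  0.38]
turn [ 0.     0.    -0.289] shift [ 0.918 -0.262  0.   ] at [ 0.5  -0.03  0.38]
turn [-0.01  -0.2   -0.125] shift [ 0.837 -0.224  0.067] at [0.5  0.1  0.37]
turn [ 0.    -0.222  0.   ] shift [0.908 0.056 0.059] at [0.53 0.23 0.34]
turn [ 0.    -0.667 -0.   ] shift [0.851 0.162 0.62 ] at [0.569 0.315 0.211]
turn [0. 0. 0.] shift [0.429 0.    0.511] at [0.566 0.3   0.112]
[0.52420775 0.04557053 0.05129693] [ 0.53471191 -0.13635467  0.07945513]
```

Emit:
move_arm([
  [[0,0,-0.08],[0.25,-0.3,-0.4],0.65],
  [[0,0,-0.16],[0.51,-0.59,-0.8],0.65],
  [[0,0,-0.16],[0.51,-0.59,-0.8],0.65],
  [[0,0,-0.16],[0.51,-0.59,-0.8],0.65],
])

```text
time: 0.6
position: [0.2019, -0.5297, 0.3544]
tool_rot: [3.088, 0.552, 0.003]
force: [0.1, -0.3, -0.3]
width: 0.65
grip_force: 0.0
```

Emit:
move_arm([
  [[0,0,-0.11],[0.3,-0.15,-0.07],0.65],
  [[0,0,-0.22],[0.6,-0.3,-0.14],0.65],
  [[0,0,-0.33],[0.88,-0.46,-0.2],0.65],
  [[0,0,-0.33],[0.88,-0.46,-0.2],0.65],
])

```text
time: 1.1
position: [0.3022, -0.4182, 0.381]
tool_rot: [-2.993, -0.951, -0.001]
force: [-0.0, 0.2, -1.3]
width: 0.647
grip_force: 0.0
```

Emit:
move_arm([
  [[0,0,-0.11],[0.33,-0.09,0],0.65],
  [[0,0,-0.22],[0.66,-0.18,0],0.65],
  [[0,0,-0.33],[1.0,-0.27,0],0.65],
  [[0,0,-0.33],[1.0,-0.27,0],0.65],
])

```text
time: 1.6
position: [0.4012, -0.2993, 0.3802]
tool_rot: [-2.845, -1.328, -0.0]
force: [-0.0, -0.7, -1.0]
width: 0.648
grip_force: 0.0
```

Emit:
move_arm([
  [[0,0,-0.09],[0.32,-0.07,0],0.65],
  [[0,0,-0.18],[0.64,-0.14,0],0.65],
  [[0,0,-0.27],[0.96,-0.2,0],0.65],
  [[0,0,-0.27],[0.96,-0.2,0],0.65],
])

```text
time: 2.1
position: [0.4705, -0.1708, 0.3805]
tool_rot: [-2.69, -1.619, 0.0]
force: [0.2, -1.2, -0.6]
width: 0.648
grip_force: 0.0
```

Emit:
move_arm([
  [[0,0,-0.1],[0.31,-0.09,0],0.65],
  [[0,0,-0.2],[0.62,-0.18,0],0.65],
  [[0,0,-0.29],[0.92,-0.26,0],0.65],
  [[0,0,-0.29],[0.92,-0.26,0],0.65],
])

```text
time: 2.6
position: [0.5006, -0.0312, 0.3808]
tool_rot: [-2.49, -1.913, 0.001]
force: [0.1, -1.6, 0.3]
width: 0.651
grip_force: 0.0
```

Emit:
move_arm([
  [[0,-0.07,-0.04],[0.28,-0.07,0.02],0.65],
  [[-0.01,-0.14,-0.08],[0.56,-0.15,0.04],0.65],
  [[-0.01,-0.2,-0.12],[0.84,-0.22,0.07],0.65],
  [[-0.01,-0.2,-0.12],[0.84,-0.22,0.07],0.65],
])

```text
time: 3.1
position: [0.5012, 0.0994, 0.3697]
tool_rot: [2.317, 1.962, -0.185]
force: [-0.8, -0.1, -0.2]
width: 0.651
grip_force: 0.0
```

Emit:
move_arm([
  [[0,-0.07,0],[0.3,0.02,0.02],0.65],
  [[0,-0.14,0],[0.6,0.04,0.04],0.65],
  [[0,-0.22,0],[0.91,0.06,0.06],0.65],
  [[0,-0.22,0],[0.91,0.06,0.06],0.65],
])

```text
time: 3.6
position: [0.5328, 0.2292, 0.3371]
tool_rot: [2.218, 1.879, -0.377]
force: [-0.2, -0.4, -1.0]
width: 0.649
grip_force: 0.0
```

Run:
```python
from h import *
print(arm.get_obs()['joint_pos'])
plan([(st(-160,0,180),tool(36)),(st(-160,0,70),tool(36)),(st(-145,0,24),tool(36))])
```

```text
[-0.0883215   0.49137323 -0.72449556  1.48569268  0.50086633  1.57709173
 -1.03484524]
turn [-0.008 -0.577  0.001] shift [0.87  0.147 0.731] at [0.568 0.312 0.191]
turn [0. 0. 0.] shift [ 0.431 -0.     0.593] at [0.565 0.295 0.082]
turn [0. 0. 0.] shift [0.099 0.    0.307] at [0.562 0.273 0.039]
```

Emit:
move_arm([
  [[0,-0.14,0],[0.22,0.04,0.18],0.65],
  [[0,-0.29,0],[0.44,0.08,0.37],0.65],
  [[-0.01,-0.43,0],[0.66,0.11,0.55],0.65],
  [[-0.01,-0.58,0],[0.87,0.15,0.73],0.65],
  [[-0.01,-0.58,0],[0.87,0.15,0.73],0.65],
  [[-0.01,-0.58,0],[0.87,0.15,0.73],0.65],
])

```text
time: 4.35
position: [0.5711, 0.3086, 0.1963]
tool_rot: [1.924, 1.619, -0.789]
force: [0.2, 0.2, 0.6]
width: 0.654
grip_force: 0.0
```

Run:
```python
from h import *
print(arm.get_obs()['joint_pos'])
f=arm.grab_frame('wrist');cv2.imwrite('pics/w1.png',f[:,:,::-1])
plan([(st(-160,0,70),tool(36)),(st(-145,0,24),tool(36))])
```

```text
[-0.51081585  0.90551729 -0.4607098   1.21020135  0.70399075  1.84200667
 -1.19495971]
turn [ 0.006 -0.002 -0.014] shift [ 0.476 -0.033  0.615] at [0.565 0.295 0.082]
turn [0. 0. 0.] shift [0.099 0.    0.307] at [0.562 0.273 0.039]
```

View pics/w1.png

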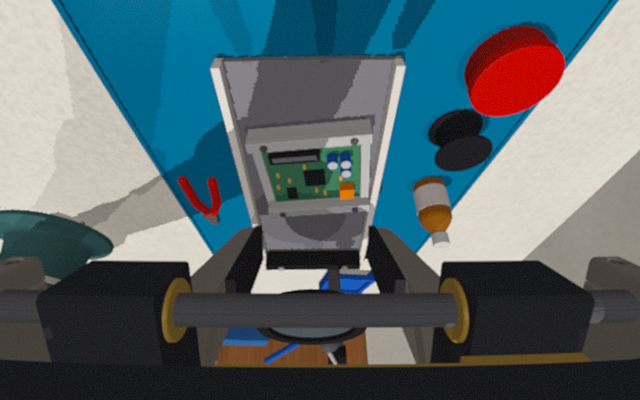

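Run:
```python
from h import *
p=np.load('p.npy');c=arm.get_calibration('top')
q=(np.array([(371,265),(510,130),(510,408),(660,268)])-2.35)/5.7+[255,165]
print(np.round(onstand(c,q,p,.147)*1000,1))
plan([(st(-158,0,110),tool(28))],(st(-160,0,180),tool(36)))
```

```text
[[ 16.3  -8.4 147. ]
 [ 71.4  62.1 147. ]
 [ 89.7 -64.7 147. ]
 [148.7   8.1 147. ]]
turn [-0.     0.178  0.   ] shift [0.264 0.    0.385] at [0.566 0.299 0.122]
```

The wrist view shows the fingers square above the slope, the frame's downhill rail at about (310,130), and bystanders well clear. Joint 6 is at its limit, so I'll lean less while going down.

Emit:
move_arm([
  [[0,0.18,0],[0.13,0,0.19],0.65],
  [[0,0.18,0],[0.26,0,0.38],0.65],
  [[0,0.18,0],[0.26,0,0.38],0.65],
])

```text
time: 4.78
position: [0.5692, 0.2951, 0.1292]
tool_rot: [2.02, 1.701, -0.666]
force: [-0.1, -0.8, -0.1]
width: 0.646
grip_force: 0.0
```

```bash
cat >> h.py <<'E'
def rep():
    o=arm.get_obs();t,M=S(np.load('p.npy'));Q=M.T@R.from_rotvec(o['tool_rot']).as_matrix()
    print('t',o['time'],'TCP stand mm',np.round(M.T@(o['position']-t)*1000,1),'lean',np.degrees(np.arctan2(Q[0,2],-Q[2,2])).round(1),'ytool',Q[:,1].round(3),'F stand',np.round(M.T@o['force'],1),'j',np.round(o['joint_pos'],3))
E
python3 - <<'E'
from h import *
rep();plan([(st(-150,0,60),tool(30)),(st(-140,0,25),tool(30))])
E
```

```text
t 4.775 TCP stand mm [-153.2    3.7  116.7] lean 27.9 ytool [0.006 1.    0.008] F stand [ 0.8  0.1 -0.2] j [-0.433  0.898 -0.494  1.342  0.692  1.617 -1.244]
turn [ 0.005 -0.046 -0.012] shift [ 0.158 -0.028  0.344] at [0.564 0.284 0.074]
turn [0. 0. 0.] shift [ 0.059 -0.     0.235] at [0.561 0.269 0.041]
```

Emit:
move_arm([
  [[0.005,-0.045,-0.01],[0.08,-0.015,0.17],0.65],
  [[0.005,-0.045,-0.01],[0.16,-0.03,0.34],0.65],
  [[0.005,-0.045,-0.01],[0.16,-0.03,0.34],0.65],
])

```text
time: 5.15
position: [0.5623, 0.2873, 0.0731]
tool_rot: [1.99, 1.693, -0.704]
force: [0.8, -0.4, -0.3]
width: 0.65
grip_force: 0.0
```

Emit:
move_arm([
  [[0,0,0],[0.03,0,0.11],0.65],
  [[0,0,0],[0.06,0,0.21],0.65],
  [[0,0,0],[0.06,0,0.21],0.65],
])

```text
time: 5.52
position: [0.5594, 0.2743, 0.0408]
tool_rot: [1.989, 1.694, -0.707]
force: [-0.2, -0.2, 0.9]
width: 0.652
grip_force: 0.0
```

Run:
```python
from h import *
rep();plan([(st(-138,0,24),tool(30)),(st(-60,0,24),tool(32)),(st(0,0,24),tool(34))])
f=arm.grab_frame('scene');cv2.imwrite('pics/s2.png',cv2.resize(f[150:270,240:400,::-1],None,fx=5,fy=5))
```

```text
t 5.525 TCP stand mm [-145.2   -2.5   25.8] lean 30.1 ytool [-0.003  1.    -0.001] F stand [ 0.3 -0.2  0.8] j [-0.437  0.995 -0.463  1.394  0.735  1.522 -1.294]
turn [0.    0.001 0.005] shift [-0.035  0.017  0.035] at [0.561 0.267 0.04 ]
turn [ 0.    -0.044  0.   ] shift [-0.45  0.    0.26] at [0.548 0.191 0.052]
turn [-0.    -0.044 -0.   ] shift [-0.339 -0.     0.212] at [0.538 0.132 0.062]
```

View pics/s2.png

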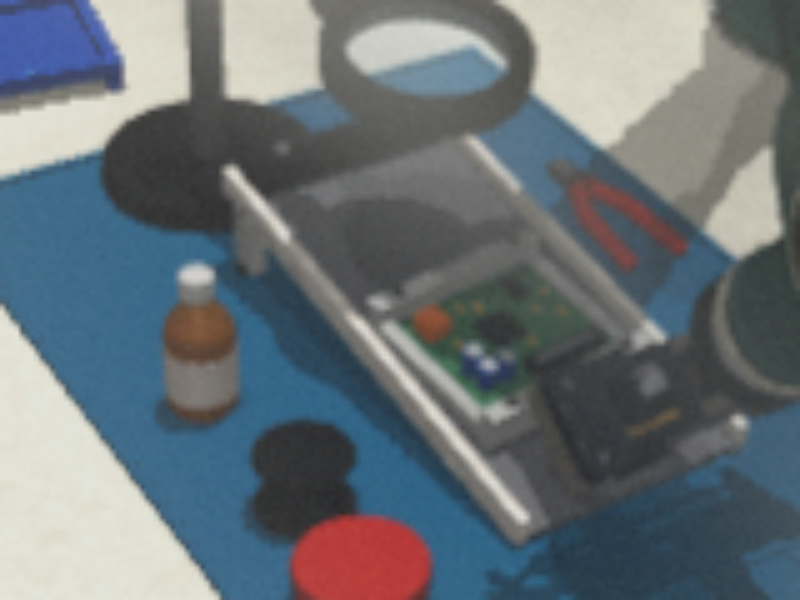

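The frame sits on the slope, both fingers are behind its downhill rail, and nothing else is near. Now the push.

Emit:
move_arm([
  [[0,0,0.005],[-0.05,0.017,0.035],0.65],
  [[0,-0.005,0.005],[-0.1,0.017,0.064],0.65],
  [[0,-0.01,0.005],[-0.15,0.017,0.093],0.65],
  [[0,-0.015,0.005],[-0.2,0.017,0.122],0.65],
  [[0,-0.02,0.005],[-0.25,0.017,0.151],0.65],
  [[0,-0.025,0.005],[-0.3,0.017,0.18],0.65],
  [[0,-0.03,0.005],[-0.35,0.017,0.208],0.65],
  [[0,-0.035,0.005],[-0.4,0.017,0.237],0.65],
  [[0,-0.04,0.005],[-0.45,0.017,0.266],0.65],
  [[0,-0.044,0.005],[-0.485,0.017,0.295],0.65],
  [[0,-0.044,0.005],[-0.485,0.017,0.295],0.65],
])

```text
time: 6.95
position: [0.5489, 0.1914, 0.0534]
tool_rot: [1.969, 1.67, -0.733]
force: [1.0, 2.0, 1.5]
width: 0.646
grip_force: 0.9
```

Run:
```python
from h import *
rep();plan([(st(-5,0,24),tool(34))])
f=arm.grab_frame('scene');cv2.imwrite('pics/s3.png',cv2.resize(f[150:270,240:400,::-1],None,fx=5,fy=5))
```

```text
t 6.95 TCP stand mm [-60.8   0.6  25.3] lean 31.9 ytool [-0.     1.     0.002] F stand [-1.9  0.7  1.8] j [-0.349  0.916 -0.446  1.55   0.767  1.468 -1.286]
turn [ 0.002 -0.046 -0.001] shift [-0.311 -0.004  0.204] at [0.539 0.137 0.061]
```

View pics/s3.png

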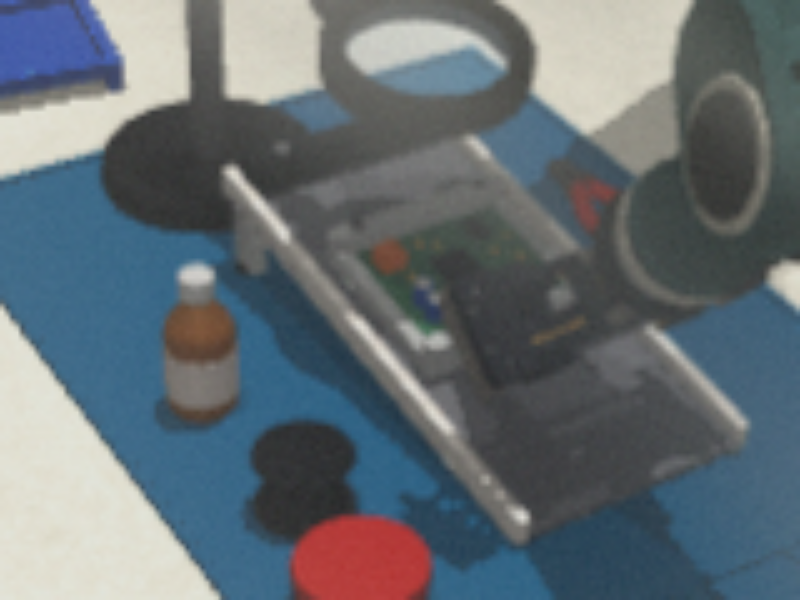

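It slides flat and is now square, with low force. I'll continue up to about 12 mm short.

Emit:
move_arm([
  [[0,-0.008,0],[-0.05,-0.004,0.033],0.65],
  [[0,-0.016,0],[-0.1,-0.004,0.066],0.65],
  [[0,-0.024,0],[-0.15,-0.004,0.099],0.65],
  [[0,-0.032,0],[-0.2,-0.004,0.132],0.65],
  [[0,-0.04,0],[-0.26,-0.004,0.17],0.65],
  [[0,-0.046,0],[-0.31,-0.004,0.204],0.65],
  [[0,-0.046,0],[-0.31,-0.004,0.204],0.65],
])

```text
time: 7.88
position: [0.5393, 0.1373, 0.0606]
tool_rot: [1.944, 1.649, -0.764]
force: [0.6, 2.1, 1.3]
width: 0.646
grip_force: 0.9
```

Run:
```python
from h import *
rep();plan([(st(10,0,24),tool(34))])
```

```text
t 7.875 TCP stand mm [-5.3 -0.  23.7] lean 34.0 ytool [-0.     1.     0.002] F stand [-1.9  0.2  1.7] j [-0.3    0.873 -0.428  1.64   0.794  1.443 -1.277]
turn [ 0.002  0.    -0.001] shift [-0.086  0.     0.056] at [0.537 0.122 0.063]
```

Emit:
move_arm([
  [[0,0,0],[-0.014,0,0.009],0.65],
  [[0,0,0],[-0.028,0,0.018],0.65],
  [[0,0,0],[-0.042,0,0.028],0.65],
  [[0,0,0],[-0.055,0,0.037],0.65],
  [[0,0,0],[-0.055,0,0.037],0.65],
])

```text
time: 8.5
position: [0.5376, 0.128, 0.0619]
tool_rot: [1.944, 1.65, -0.764]
force: [1.4, 5.3, 0.7]
width: 0.651
grip_force: 2.0
```

Emit:
move_arm([
  [[0,0,0],[-0.011,0,0.007],0.65],
  [[0,0,0],[-0.011,0,0.007],0.65],
])

```text
time: 8.75
position: [0.5374, 0.1262, 0.0622]
tool_rot: [1.944, 1.65, -0.764]
force: [0.1, 5.1, 1.9]
width: 0.65
grip_force: 2.1
```

Run:
```python
from h import *
rep()
```

```text
t 8.75 TCP stand mm [ 6.1 -0.2 23.6] lean 34.0 ytool [-0.001  1.     0.002] F stand [-4.7 -0.7  2.7] j [-0.286  0.861 -0.426  1.661  0.799  1.431 -1.273]
```

Emit:
move_arm([
  [[0,0,0],[-0.011,0,0.007],0.65],
  [[0,0,0],[-0.011,0,0.007],0.65],
])

```text
time: 9.0
position: [0.537, 0.1241, 0.0625]
tool_rot: [1.944, 1.65, -0.764]
force: [1.6, 4.0, 2.1]
width: 0.651
grip_force: 2.1
```

Emit:
move_arm([
  [[0,0,0],[-0.011,0,0.007],0.65],
  [[0,0,0],[-0.011,0,0.007],0.65],
])

```text
time: 9.25
position: [0.5369, 0.1239, 0.0627]
tool_rot: [1.945, 1.652, -0.761]
force: [1.4, 7.1, 2.0]
width: 0.649
grip_force: 3.7
```

Run:
```python
from h import *
rep()
f=arm.grab_frame('top');cv2.imwrite('pics/t4.png',cv2.resize(f[165:265,255:395,::-1],None,fx=5.7,fy=5.7,interpolation=cv2.INTER_CUBIC))
```

```text
t 9.25 TCP stand mm [ 8.4 -0.2 23.7] lean 33.8 ytool [-0.002  1.     0.002] F stand [-6.8  0.2  3.1] j [-0.282  0.857 -0.427  1.667  0.8    1.426 -1.271]
```

View pics/t4.png

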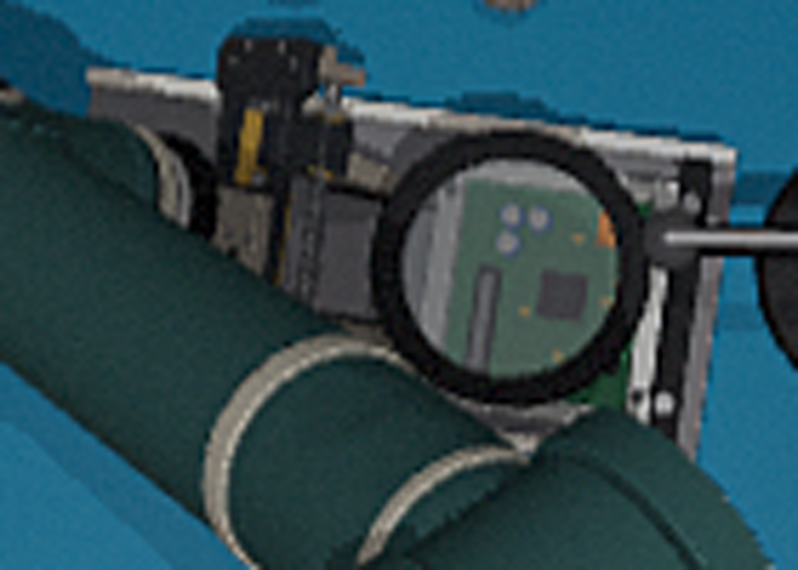

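The uphill rail lies along the bar, from about (670,190) to (635,400), and the motion has stalled. I'll press a little more to make sure it is seated.

Emit:
move_arm([
  [[0,0,0],[-0.011,0,0.007],0.65],
  [[0,0,0],[-0.022,0,0.014],0.65],
  [[0,0,0],[-0.022,0,0.014],0.65],
])

```text
time: 9.68
position: [0.5366, 0.1235, 0.063]
tool_rot: [1.947, 1.658, -0.754]
force: [2.5, 14.5, 1.8]
width: 0.65
grip_force: 7.0
```

Run:
```python
from h import *
rep();plan([(st(-5,0,24),tool(34)),(st(-65,0,26),tool(32)),(st(-140,0,30),tool(30)),(st(-170,0,110),tool(28)),((.55,.28,.30),tool(10))])
```

```text
t 9.675 TCP stand mm [ 8.9 -0.5 23.9] lean 33.4 ytool [-0.004  1.     0.003] F stand [-14.2   0.1   4.1] j [-0.278  0.853 -0.429  1.672  0.801  1.419 -1.27 ]
turn [ 0.006 -0.013  0.002] shift [ 0.077  0.003 -0.052] at [0.539 0.137 0.061]
turn [0.    0.044 0.   ] shift [ 0.324  0.    -0.235] at [0.549 0.196 0.054]
turn [-0.     0.044 -0.   ] shift [ 0.41  -0.    -0.288] at [0.561 0.269 0.046]
turn [0.    0.044 0.   ] shift [-0.093 -0.    -0.562] at [0.568 0.311 0.12 ]
turn [-0.   0.4  0. ] shift [-0.901 -0.085 -0.823] at [0.55 0.28 0.3 ]
```

Seated: it holds against 14 N. I'll withdraw straight down the slope.

Emit:
move_arm([
  [[0,0,0],[0.05,0,-0.034],0.65],
  [[0,0,0],[0.12,0,-0.081],0.65],
  [[0,0,0],[0.25,0,-0.17],0.65],
  [[0,0.02,0],[0.4,0,-0.27],0.65],
  [[0,0.04,0],[0.55,0,-0.37],0.65],
  [[0,0.06,0],[0.7,0,-0.475],0.65],
  [[0,0.06,0],[0.7,0,-0.475],0.65],
])

```text
time: 10.55
position: [0.5558, 0.2433, 0.0432]
tool_rot: [1.974, 1.679, -0.725]
force: [-0.4, -0.2, -0.8]
width: 0.653
grip_force: 0.0
```

Run:
```python
from h import *
rep();plan([(st(-160,0,110),tool(28))])
```

```text
t 10.55 TCP stand mm [-114.    -1.    23.4] lean 31.3 ytool [-0.002  1.     0.001] F stand [ 0.1 -0.3 -0.8] j [-0.409  0.972 -0.453  1.45   0.749  1.508 -1.295]
turn [0.002 0.074 0.002] shift [-0.038  0.008 -0.653] at [0.566 0.301 0.122]
```

Emit:
move_arm([
  [[0,0.02,0],[-0.01,0,-0.2],0.65],
  [[0,0.05,0],[-0.02,0,-0.4],0.65],
  [[0,0.07,0],[-0.04,0,-0.65],0.65],
  [[0,0.07,0],[-0.04,0,-0.65],0.65],
])

```text
time: 11.05
position: [0.5671, 0.3034, 0.1274]
tool_rot: [2.017, 1.711, -0.663]
force: [-0.1, 0.1, -0.1]
width: 0.648
grip_force: 0.0
```

Run:
```python
from h import *
rep()
f=arm.grab_frame('wrist');a=f[:,:,::-1];c=arm.get_calibration('wrist')
cv2.imwrite('pics/w5.png',cv2.resize(a[50:300,170:450],None,fx=2.4,fy=2.4,interpolation=cv2.INTER_CUBIC))
import json;json.dump({k:np.array(v).tolist() for k,v in c.items()},open('cw.json','w'))
```

```text
t 11.05 TCP stand mm [-161.2    0.3  116. ] lean 27.7 ytool [-0.001  1.     0.007] F stand [-0.1 -0.1 -0.1] j [-0.442  0.903 -0.498  1.334  0.691  1.618 -1.245]
```

View pics/w5.png

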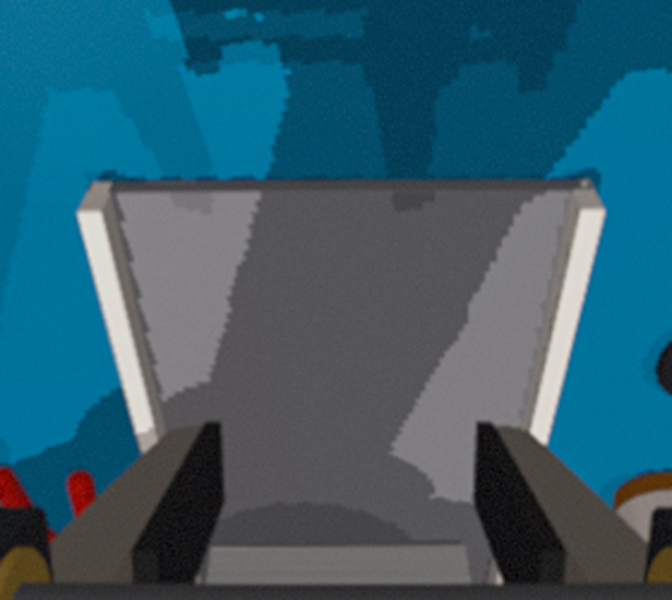

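The frame's downhill face shows its foot edge from crop (215,546) to (467,545), parallel to the plate's end. I'll check it numerically.

Run:
```python
from h import *
import json;c=json.load(open('cw.json'))
q=np.array([(215,546),(467,545),(110,192),(595,190)])/2.4+[170,50]
print(np.round(onstand(c,q,np.load('p.npy'),0)*1000,1))
```

```text
[[  26.   -64.3    0. ]
 [  25.6   59.3    0. ]
 [-168.7  -75.7    0. ]
 [-169.4   79.8    0. ]]
```

```bash
python3 -c "
from bench import arm
print(arm.finish_job())"
```

```text
the job is handed in; nothing more can be done
None
```

The job is handed in, and no verdict came back: the frame lies square against the stop bar, its downhill face measured at x ≈ 25.8 mm (25 expected) and within about 0.2° of square, and the arm is withdrawn clear.

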